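Bolt the filler's cylinder to its base

ROBOT

A 7-joint arm with a two-finger parallel gripper is mounted at the origin on the work surface. World frame = base frame: x ahead of the robot, y to its left, z up, the work surface at z = 0. Lengths are in mm, angles in rad, forces in N, time in s.
With the tool pointing down it reaches from about 400 to 850 mm from the base axis. Payload 10.4 kg.
Tool frame: the origin (TCP) lies between the finger pads; the fingertips stand 25 mm ahead of it and the grasp point (between the pads) lies 6 mm ahead of it; y points along the fingers, x is the direction in which the jaws open and shut, and the axes are right-handed (so a half turn about y gives the same grasp; the last joint's range is limited). The gripper opens to 87 mm and grips with 3 to 60 N. Pads are 19 mm wide; open, the fingers measure 117 mm over their backs; the gripper's body (75 mm by 190 mm) begins 51 mm behind the grasp point.
Start: joints at [-1.148, 0.332, -0.065, 1.46, 0.022, 1.35, -0.088], TCP at [269.478, 563.943, 247.576] pointing down, gripper open.
Joint ranges: [-2.6, 2.6], [-0.5, 2.12], [-1.47, 1.34], [0.16, 2.42], [-1.27, 4.41], [0.06, 2.06], [-2.6, 2.6]. Speed limits (rad/s): [2.22, 2.22, 2.79, 2.79, 3.14, 3.14, 3.14].

INTERFACE

Orientations are given as a unit quaternion [x, y, z, w].
In Python, from cell import bot gives the robot as it stands.
- The arm moves only by the shell command python3 -m crank 'ROWS' [FORCE]. ROWS is a JSON object of lists of equal length, an entry for each row: "claw": the finger opening in m, from 0 to 0.087; "delta_pos": the shift along the world's x, y, z in m, a list of three; "rot": the turn, a rotation vector about the world's x, y, z in rad, a list of three. A call has 1 to 12 rows; each row shifts and turns the pose as measured when the row begins; what a row does not reach is not made up. A row lasts 1/12 s, in which the tool goes at most 41.7 mm and 7.16 degrees, less where a joint would pass 70% of its speed; a pose out of reach is approached as far as the arm can. A call with a gripper value outside its range is refused whole. The fingers move at their own pace and stop on an object; FORCE is the grip in N (left out, the last holds). Time passes only in rows, so rows that do not move let the fingers close. It gives the time, the measured TCP pose, the force and the opening at its end, in the units of the state.
- bot.read_state(): the state, without advancing time (a new reading comes with each control period).
- bot.camera(name): name is "scene" or "side" or "wrist"; returns a dict with "img" (400x640x3 uint8, blue, green, red), "fx", "fy", "cx", "cy" (pixels), "T" (4x4, takes a point from camera to world coordinates). Camera axes: x right, y down, z forward; pixel columns grow to the right and rows downward; lengths in mm; the calibration is good to about 2 mm. A picture is of the moment at which its call begins. There is no depth.
- bot.job_done(): hands the job in, once; it reports no verdict.
The state is a dict: "time": time; "joint_pos": joint angles; "dq": joint speeds; "joint_efforts": joint torques, N m; "ee_pos": TCP position; "eef_rot": TCP orientation; "contact_force": force on the tool from outside, world axes, zero at the start; "torque": the same for the moment, N m; "gripper_width": finger opening in mm.
Only numpy, scipy, OpenCV 4.12 (cv2) and the standard library are available. Lean on these libraries where they do the work, as an engineer would, in place of code of your own. Each camera call takes 0.05 s, during which the arm holds its last target.

TASK

Lock the steel cylinder of the sausage filler to its base with the bolt beside it: with one fingertip press the yellow spring catch bar down and keep it down, and with the other finger push the red lug so that the bolt slides fully home through the keeper on the cylinder's foot. Then lift the fingers clear, so that the catch springs all the way up and locks the bolt. It is fingertip work with nothing to pick up: leave the nozzle, the cup and the crank handle where they are.

Things in the scene. Friction and masses are not known exactly. Their poses are not given: they have to be found in the camera images.
- filler: Fixed steel base tray of a small sausage filler, 220 mm (x) by 450 mm (y), top 34 mm above the desk. Origin on the desk, under the bolt's line, at the catch bar's end nearest the red lug; z up. The bolt lies along y (at x = 0) and slides to -y to lock. Catch bar: y 0 to +90 mm; red lug, unlocked: y -30 to -42 mm. Channel cheeks under the bar are 54 mm high.
- catch_top (a point): Centre of the top face of the yellow spring catch bar, 30 mm (x) by 90 mm (y) by 8 mm thick; axes as filler. Its top is 78 mm above the desk when up. It sinks level, straight down, wherever it is pressed, and a fingertip may slide along it.
- lug_face (a point): Centre of the face (normal +y) of the bolt's red lug that looks to the catch bar and is pushed to lock; 85 mm above the desk; axes as filler. The lug is 30 mm (x) by 12 mm (y), its top 100 mm above the desk, on a 12 mm rod whose top is 52 mm above the desk. Unlocked, the open gap between bar and lug face is 30 mm; a finger fits in it.
- catch (a joint): Travel of the catch bar in m: 0 up (locking), 0.012 fully down (stop). Spring: 5 N to start, 11 N fully down. Under 0.005 its tooth blocks the bolt; keep it between 0.006 and 0.012 while the bolt moves. Let up half way, it snaps between the bolt's teeth (every 12 mm) and blocks it until pressed again.
- bolt (a joint): Travel of the bolt in m along the filler's -y: 0 unlocked (starts at 0 to 0.003), 0.040 fully home at its stop, the lug then 1 mm short of the guide eye. About 3 N of friction; it stays where it is left. Only past 0.036 can the catch spring up behind the last tooth and lock it.
- nozzle: Bystander: loose steel filling nozzle standing on its 54 mm flange, 120 mm high, tapering to 24 mm; origin at the centre of its underside. Not to be moved.
- cup: Bystander: loose white cup, 72 mm across the rim, 85 mm high; origin at the centre of its underside. Not to be moved.
- crank: Bystander: loose cranked steel handle with black grip lying flat on the desk, 230 mm (its x) by 124 mm (its y), 24 mm high; origin at its middle on the desk. Not to be moved.
- guide_face (a point): On the aluminium guide eye in which the bolt runs: centre of its face towards the lug, at y = -83 mm of the filler, 50 mm above the desk. The eye is 12 mm thick, its top 61 mm above the desk. 10 mm behind it stands the dark keeper eye of the cylinder's foot, 22 mm thick, equally high. Axes as filler.
- cylinder_top (a point): Centre of the rim plane of the upright steel cylinder, fixed at y = -245 mm of the filler, 188 mm above the desk; 140 mm in diameter, rim 154 mm; a 24 mm wide stub on it reaches 212 mm. Its outlet pipe points to the filler's +x, out to 117 mm. An obstacle, and what the bolt locks. Axes as filler.

How it is judged (in metres and radians):
On the way, in this order (a step that is already met when the one before it is completed fails the run):
1. the catch bar is pressed down by a finger while the bolt is still unlocked (value of joint catch above 0.005 m and value of joint bolt below 0.007 m and contact force between the fingers and catch above 1 N), for 0.1 s.
2. a finger pushes the bolt along while a finger holds the catch bar down (value of joint bolt between 0.01 and 0.036 m and value of joint catch above 0.0045 m and contact force between the fingers and catch above 1 N and contact force between the fingers and bolt above 0.5 N), for 0.05 s.
3. the bolt arrives home with the catch bar still held down by a finger (value of joint bolt above 0.0365 m and value of joint catch above 0.0045 m and contact force between the fingers and catch above 1 N), for 0.05 s.
At the end, for the whole second after the job is handed in: The bolt is home (within 3.5 mm of its stop) and at rest, and the catch bar has sprung up (within 2 mm of the top) (value of joint bolt above 0.0365 m and value of joint catch below 0.002 m and velocity of joint bolt between -0.005 and 0.005 m/s); the robot touches nothing.
It fails at once if the nozzle is moved more than 15 mm, lifted or knocked over (distance of nozzle from where it was at the start of the episode above 0.015 m or angle between nozzle's own z axis and vertical above 0.4 rad).
It fails at once if the cup is moved more than 15 mm, lifted or knocked over (distance of cup from where it was at the start of the episode above 0.015 m or angle between cup's own z axis and vertical above 0.4 rad).
It fails at once if the crank handle is moved more than 15 mm or lifted (distance of crank from where it was at the start of the episode above 0.015 m).
It also fails if it takes over 38 s, if anything falls off the work surface, if the arm or the gripper's body presses on something with over 40 N, if the wrist force passes 120 N, or if a joint passes its speed limit or range.

## Working session

There is one attempt and no reset: what is moved stays moved. The work goes in short steps, Python scripts to look and compute and a shell command to move; the robot and the scene stay as the last step left them, time stands still between calls to the robot, and variables do not carry over. Pictures are saved under pics/ and viewed, and the job is handed in when it is done.

```bash
mkdir -p pics; ls
python3 - <<'E'
from cell import bot
import cv2
s=bot.read_state()
for k,v in s.items(): print(k,v)
for n in ("scene","side","wrist"):
    c=bot.camera(n); cv2.imwrite(f"pics/{n}0.png",c["img"]); print(n,c["fx"],c["cx"],c["cy"],c["T"])
E
```

```text
pics
time 0.0
joint_pos [-1.14763816  0.3328588  -0.06466056  1.46096549  0.02156504  1.34991632
 -0.0885164 ]
dq [-0.00114958 -0.00266471 -0.00047305 -0.00013283  0.00022284 -0.00067565
 -0.00013004]
joint_efforts [ 2.28785411e-04 -6.23257971e+01  2.45177618e-02 -3.89912975e+01
 -6.14597951e-02  3.96382471e-02  1.56987985e-04]
ee_pos [269.32092185 563.58716752 246.75043501]
eef_rot [ 0.59844764  0.37667574 -0.37752691 -0.59787059]
contact_force [ 0.12366203 -0.39813216  0.14294265]
torque [ 0.00755276 -0.00751805  0.00662696]
gripper_width 87.15478890517176
scene 393.05158750670086 312.6390561688139 201.46457774742933 [[ 2.99639119e-01  6.11995396e-01 -7.31900289e-01  1.36876445e+03]
 [ 9.53940402e-01 -2.03952527e-01  2.20002447e-01 -1.57221190e+02]
 [-1.46324288e-02 -7.64110595e-01 -6.44919290e-01  8.35449361e+02]
 [ 0.00000000e+00  0.00000000e+00  0.00000000e+00  1.00000000e+00]]
side 370.1845625981785 323.7182374772618 200.45719279802412 [[-9.99417917e-01 -2.32684361e-02  2.49481005e-02  5.74288936e+02]
 [-3.40988418e-02  6.58892043e-01 -7.51464267e-01  7.89940752e+02]
 [ 1.04729333e-03 -7.51877553e-01 -6.59301940e-01  7.69728610e+02]
 [ 0.00000000e+00  0.00000000e+00  0.00000000e+00  1.00000000e+00]]
wrist 321.0129667337727 319.1092782510256 202.71853084722812 [[ 4.32351830e-01  8.75520398e-01  2.15721874e-01  2.10239802e+02]
 [ 9.01704026e-01 -4.19445956e-01 -1.04856756e-01  5.92543352e+02]
 [-1.32056092e-03  2.39852293e-01 -9.70808495e-01  3.83243964e+02]
 [ 0.00000000e+00  0.00000000e+00  0.00000000e+00  1.00000000e+00]]
```

View pics/scene0.png

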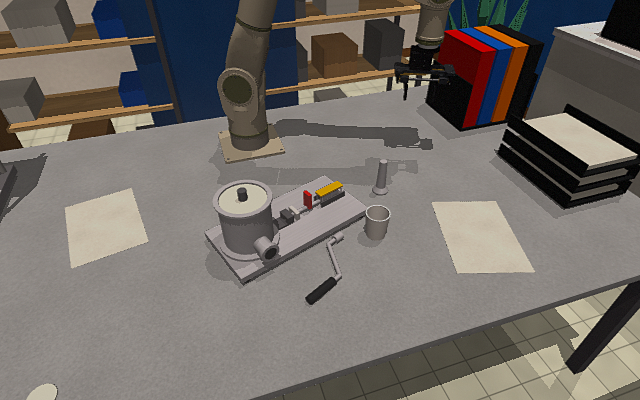

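View pics/side0.png

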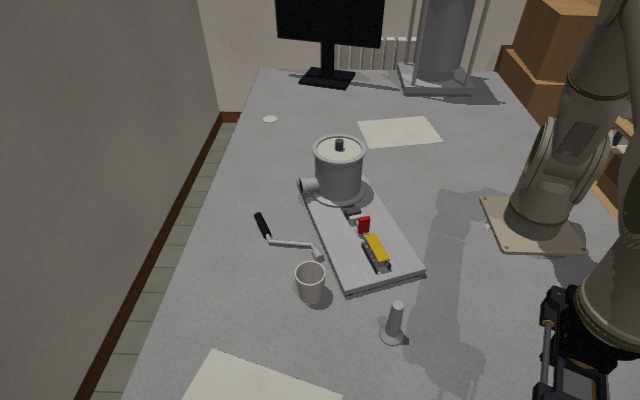

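View pics/wrist0.png

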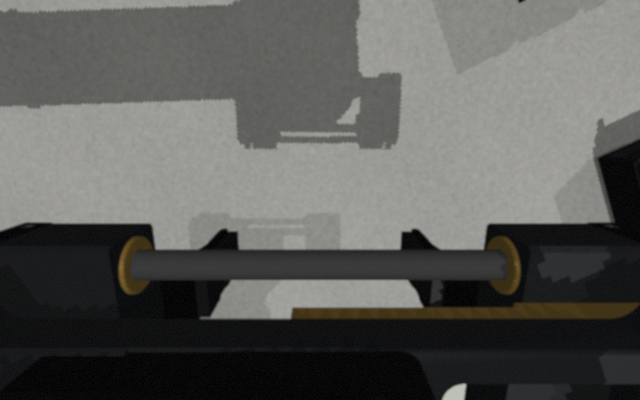

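Run:
```python
import cv2
a=cv2.imread("pics/scene0.png")[165:265,270:400]; cv2.imwrite("pics/sc1.png",cv2.resize(a,None,fx=6,fy=6,interpolation=cv2.INTER_CUBIC)[:600,:780])
a=cv2.imread("pics/side0.png")[195:295,320:440]; cv2.imwrite("pics/sd1.png",cv2.resize(a,None,fx=6,fy=6,interpolation=cv2.INTER_CUBIC))
```

```text
(no output)
```

View pics/sc1.png

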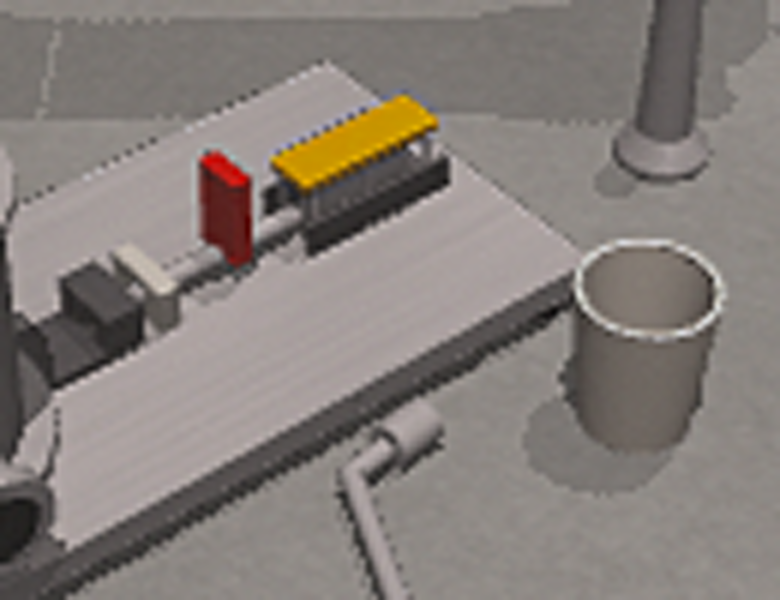

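View pics/sd1.png

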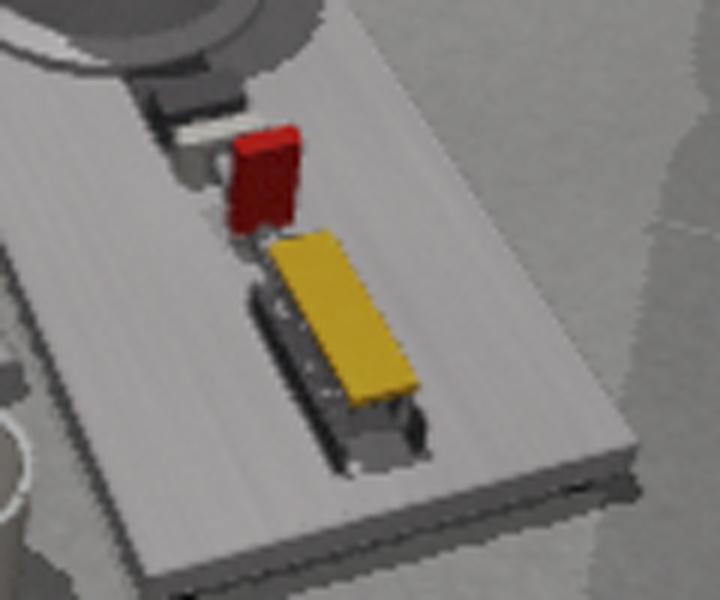

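```bash
cat > h.py <<'E'
import numpy as np
from scipy.optimize import least_squares
from cell import bot
def proj(c,P):
    T=c["T"];p=(np.asarray(P,float)-T[:3,3])@T[:3,:3]
    return np.c_[c["fx"]*p[:,0]/p[:,2]+c["cx"],c["fy"]*p[:,1]/p[:,2]+c["cy"]]
def F2W(v,P):
    P=np.asarray(P,float);c,s=np.cos(v[2]),np.sin(v[2])
    return np.c_[v[0]+c*P[:,0]-s*P[:,1],v[1]+s*P[:,0]+c*P[:,1],P[:,2]]
def ray(c,u,v,z):
    T=c["T"];d=T[:3,:3]@[(u-c["cx"])/c["fx"],(v-c["cy"])/c["fy"],1];o=T[:3,3]
    return o+d*(z-o[2])/d[2]
E
python3 - <<'E'
from h import *
S=bot.camera("scene");D=bot.camera("side")
cv=lambda L,o:(np.array(L,float)+.5)/6-.5+o
sc=cv([(272,160),(300,188),(405,97),(438,121)],(270,165))
sd=cv([(268,247),(330,232),(418,380),(350,397)],(320,195))
print("scene",[ray(S,*p,78)[:2].round(1) for p in sc]);print("side",[ray(D,*p,78)[:2].round(1) for p in sd])
# filler: -y towards cylinder. corner order by side: (+x?,0),(-x,0)...
bs=[(-15,0,78),(15,0,78),(-15,90,78),(15,90,78)]
bd=[(15,0,78),(-15,0,78),(-15,90,78),(15,90,78)]
for use in ("both","scene","side"):
  def f(v):
    r=[]
    if use!="side": r.append(proj(S,F2W(v,bs))-sc)
    if use!="scene": r.append(proj(D,F2W(v,bd))-sd)
    return np.concatenate(r).ravel()
  best=min((least_squares(f,[560,0,a]) for a in (0,1.5,3,-1.5)),key=lambda r:r.cost)
  print(use,best.x,best.cost,f(best.x).round(1))
  if use=="both": b=best.x
print("cyl",F2W(b,[(0,-245,188)]),proj(S,F2W(b,[(0,-245,188)])),proj(D,F2W(b,[(0,-245,188)])))
# lug
for q in (0,3): print(q,((proj(S,F2W(b,[(-15,-30-q,100),(15,-30-q,100),(15,-30-q,70)]))-(270,165)+.5)*6).round(), ((proj(D,F2W(b,[(-15,-30-q,100),(15,-30-q,100),(15,-30-q,70),(-15,-30-q,70)]))-(320,195)+.5)*6).round())
E
```

```text
scene [array([464.8, 122.5]), array([490.9, 129. ]), array([436.2, 205.6]), array([461.2, 214.8])]
side [array([492.2, 134.6]), array([465.2, 124.9]), array([435.6, 205.7]), array([463.5, 215.4])]
both [4.78483178e+02 1.26290225e+02 3.32578133e-01] 1.9096704434520482 [-0.4 -0.   0.9  0.2  0.1 -0.3  0.7  0.3 -0.2 -1.   0.3 -1.   0.3  0.2
  0.1  0.3]
scene [4.77622194e+02 1.25353094e+02 3.25648068e-01] 0.5531841148402724 [-0.7 -0.1  0.5  0.1 -0.1 -0.3  0.4  0.3]
side [4.79026634e+02 1.27395800e+02 3.36529719e-01] 0.9044418033494362 [-0.4 -0.7  0.1 -0.7  0.2  0.5  0.1  0.6]
cyl [[ 558.47101575 -105.28469996  188.        ]] [[241.96220786 196.93981801]] [[339.74948953 147.131372  ]]
0 [[222. 149.]
 [257. 179.]
 [258. 225.]] [[310. 143.]
 [245. 158.]
 [240. 207.]
 [304. 192.]]
3 [[217. 151.]
 [252. 181.]
 [253. 227.]] [[307. 139.]
 [242. 153.]
 [238. 202.]
 [301. 188.]]
```

```bash
cat >> h.py <<'E'
from scipy.spatial.transform import Rotation as R
B=[478.5,126.3,0.333]
def status(w=None):
    s=bot.read_state();M=R.from_quat(s["eef_rot"])
    a=M.as_matrix(); p=s["ee_pos"]
    c,sn=np.cos(B[2]),np.sin(B[2])
    d=p[:2]-B[:2]; fl=np.array([c*d[0]+sn*d[1],-sn*d[0]+c*d[1]])
    print("t",round(s["time"],2),"tcp",p.round(1),"filler xy",fl.round(1),"tipz",(p+25*a[:,1])[2].round(1),"w",round(s["gripper_width"],1),"F",s["contact_force"].round(1))
    fy=np.array([-sn,c,0])
    for sg in (1,-1):
        x=sg*fy;y=np.array([0,0,-1.]);D=R.from_matrix(np.c_[x,y,np.cross(x,y)])
        print(" rotvec to align",sg,(D*M.inv()).as_rotvec().round(4))
    return s
E
python3 - <<'E'
from h import *
s=status(); print(R.from_quat(s["eef_rot"]).as_matrix().round(3))
D=bot.camera("side");S=bot.camera("scene")
print("nozzle",ray(D,393,338,0),ray(S,380,191,0),ray(S,384,160,120)); 
print("cup",ray(D,311,300,0),ray(S,377,215,85))
E
```

```text
t 0.25 tcp [269.4 563.8 247.2] filler xy [-54.6 481.8] tipz 222.2 w 87.3 F [-0.1 -1.1  1. ]
 rotvec to align 1 [ 6.000e-04 -0.000e+00  7.788e-01]
 rotvec to align -1 [-1.0000e-04 -7.0000e-04 -2.3628e+00]
[[ 0.431 -0.    -0.902]
 [ 0.902 -0.     0.431]
 [-0.001 -1.     0.   ]]
nozzle [434.24593803 369.15211581   0.        ] [4.40377130e+02 3.60925962e+02 1.13686838e-13] [432.36589163 366.09941669 120.        ]
cup [ 6.21666843e+02  2.77886470e+02 -1.13686838e-13] [631.53717041 254.06416414  85.        ]
```

```bash
python3 -m crank '{"claw":[0.07,0.07,0.07,0.07,0.07,0.07,0.07,0.07,0.07,0.07,0.07,0.07],"delta_pos":[[0.017,-0.034,0],[0.017,-0.034,0],[0.017,-0.034,0],[0.017,-0.034,0],[0.017,-0.034,0],[0.017,-0.034,0],[0.017,-0.034,0],[0.017,-0.034,0],[0.017,-0.034,0],[0.017,-0.034,0],[0.017,-0.034,0],[0.017,-0.034,0]],"rot":[[0,0,0.07],[0,0,0.07],[0,0,0.07],[0,0,0.07],[0,0,0.07],[0,0,0.07],[0,0,0.07],[0,0,0.07],[0,0,0.07],[0,0,0.07],[0,0,0.07],[0,0,0]]}' 10
python3 -c "
from h import *
s=status();print(s['joint_pos'].round(2))"
```

```text
time: 1.35
ee_pos: [471.1, 143.6, 246.9]
eef_rot: [0.396, 0.585, -0.585, -0.398]
contact_force: [1.1, 1.2, 0.1]
gripper_width: 69.9
t 1.35 tcp [471.1 143.6 246.9] filler xy [-1.4 18.8] tipz 221.9 w 69.9 F [1.1 1.2 0.1]
 rotvec to align 1 [-0.0019 -0.0018 -0.0458]
 rotvec to align -1 [ 2.8000e-03 -3.0000e-03  3.0958e+00]
[-0.6   0.03  0.22  1.81 -0.01  1.3   1.57]
```

```bash
python3 -m crank '{"claw":[0.07,0.07,0.07,0.07],"delta_pos":[[-0.002,0.009,-0.03],[0,0,-0.03],[0,0,-0.03],[0,0,0]],"rot":[[0,0,-0.046],[0,0,0],[0,0,0],[0,0,0]]}'
python3 -c "
from h import *
import cv2
s=status()
for n in ('scene','side','wrist'): cv2.imwrite(f'pics/{n}2.png',bot.camera(n)['img'])
a=cv2.imread('pics/scene2.png')[125:265,250:400]; cv2.imwrite('pics/sc2.png',cv2.resize(a,None,fx=4,fy=4,interpolation=cv2.INTER_CUBIC))
a=cv2.imread('pics/side2.png')[155:295,300:450]; cv2.imwrite('pics/sd2.png',cv2.resize(a,None,fx=4,fy=4,interpolation=cv2.INTER_CUBIC))
"
```

```text
time: 1.68
ee_pos: [474.6, 141.7, 157.2]
eef_rot: [0.417, 0.575, -0.57, -0.414]
contact_force: [-1.0, -0.4, -0.9]
gripper_width: 70.1
t 1.68 tcp [474.6 141.7 157.2] filler xy [ 1.3 15.9] tipz 132.2 w 70.1 F [-1.  -0.4 -0.9]
 rotvec to align 1 [-0.003   0.0066  0.0175]
 rotvec to align -1 [ 0.0104  0.0047 -3.1241]
```

View pics/sc2.png

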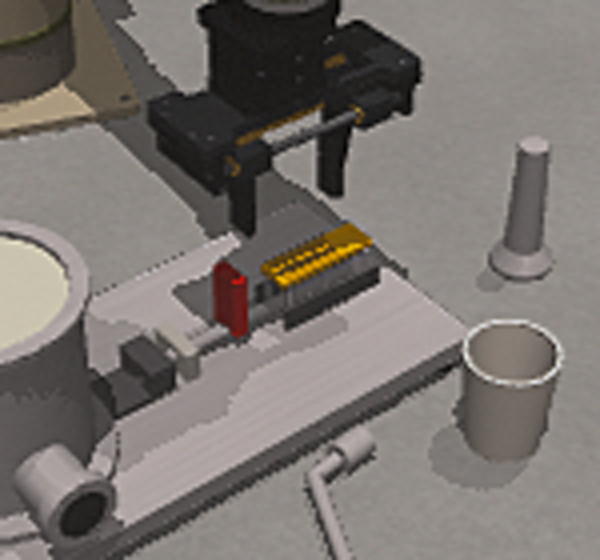

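View pics/sd2.png

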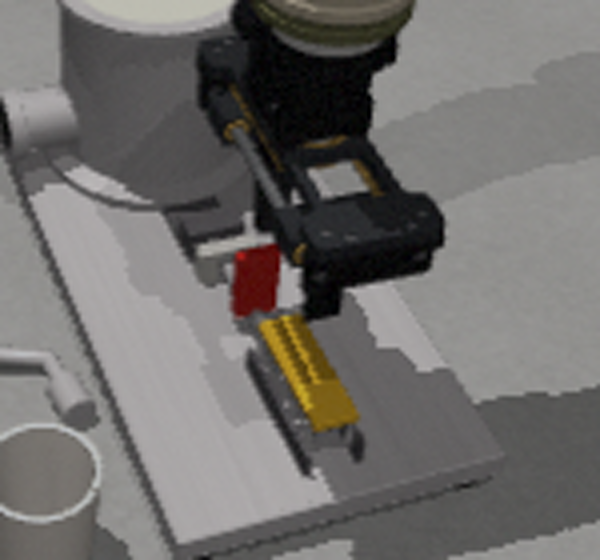

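View pics/wrist2.png

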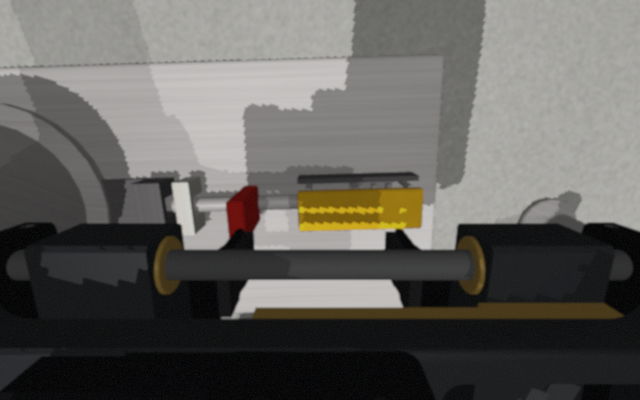

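```bash
python3 -m crank '{"claw":[0.07,0.07,0.07],"delta_pos":[[-0.005,0.0105,0],[0,0,0],[0,0,0]],"rot":[[-0.003,0.007,0.0175],[0,0,0],[0,0,0]]}'
python3 -c "
from h import *
import cv2
s=status()
for n in ('scene','side','wrist'):
  c=bot.camera(n);cv2.imwrite(f'pics/{n}3.png',c['img'])
  a=R.from_quat(s['eef_rot']).as_matrix();p=s['ee_pos']
  print(n,proj(c,[p+25*a[:,1]-sx*a[:,0]*w for sx in (1,-1) for w in (35,50)]).round(1), proj(c,F2W(B,[(0,-30,85),(0,45,78)])).round(1))
status()
a=cv2.imread('pics/scene3.png')[155:235,280:380]; cv2.imwrite('pics/sc3.png',cv2.resize(a,None,fx=7,fy=7,interpolation=cv2.INTER_CUBIC))
a=cv2.imread('pics/side3.png')[195:295,320:440]; cv2.imwrite('pics/sd3.png',cv2.resize(a,None,fx=6,fy=6,interpolation=cv2.INTER_CUBIC))
"
```

```text
time: 2.08
ee_pos: [474.2, 156.7, 168.4]
eef_rot: [0.411, 0.581, -0.572, -0.407]
contact_force: [0.9, 0.3, 0.2]
gripper_width: 70.2
t 2.08 tcp [474.2 156.7 168.4] filler xy [ 5.9 30.1] tipz 143.4 w 70.2 F [0.9 0.3 0.2]
 rotvec to align 1 [-0.0067  0.0125 -0.0043]
 rotvec to align -1 [-0.0196 -0.0105  3.1372]
scene [[317.3 178.1]
 [313.2 180. ]
 [335.8 169.5]
 [339.6 167.7]] [[309.5 195.7]
 [329.  188.1]]
side [[368.5 214.3]
 [366.1 210.4]
 [380.1 234. ]
 [382.7 238.5]] [[365.3 223.7]
 [376.4 246.1]]
wrist [[252.4 249.2]
 [224.4 249.3]
 [383.  249. ]
 [411.  249. ]] [[232.6 208.2]
 [338.2 205.8]]
t 2.23 tcp [474.  156.3 167.7] filler xy [ 5.5 29.8] tipz 142.7 w 70.3 F [ 0.3 -0.1 -0.1]
 rotvec to align 1 [-0.0064  0.0117 -0.0037]
 rotvec to align -1 [-0.0184 -0.0101  3.1379]
```

View pics/sc3.png

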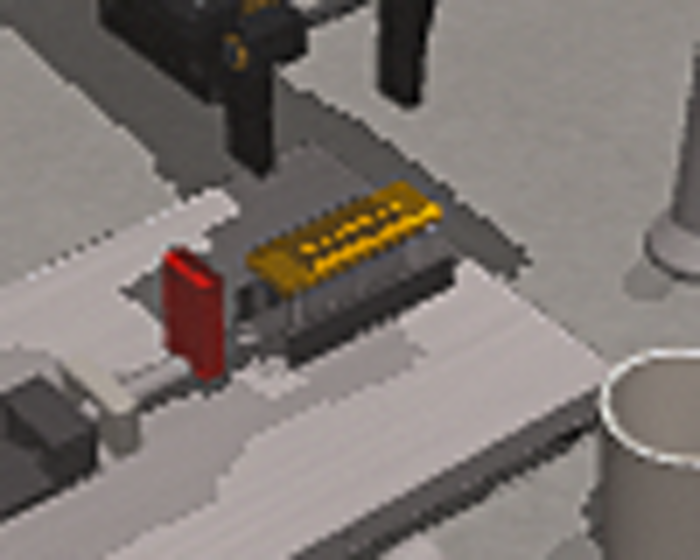

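View pics/sd3.png

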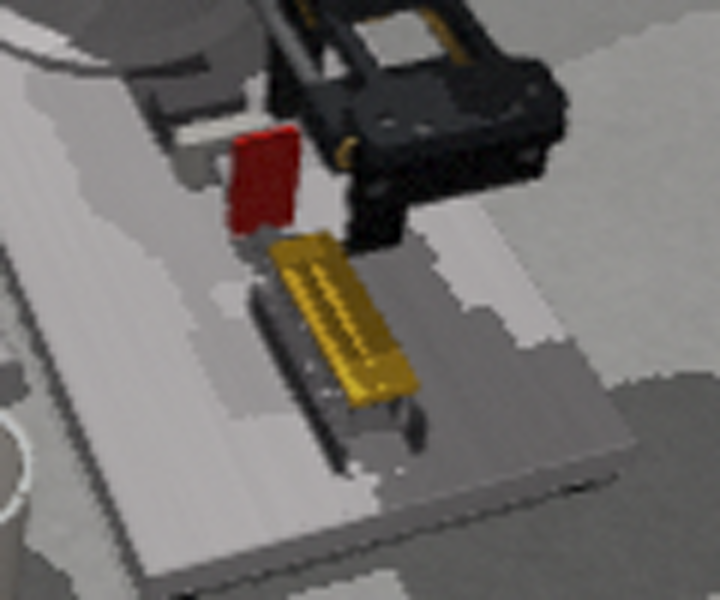

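View pics/wrist3.png

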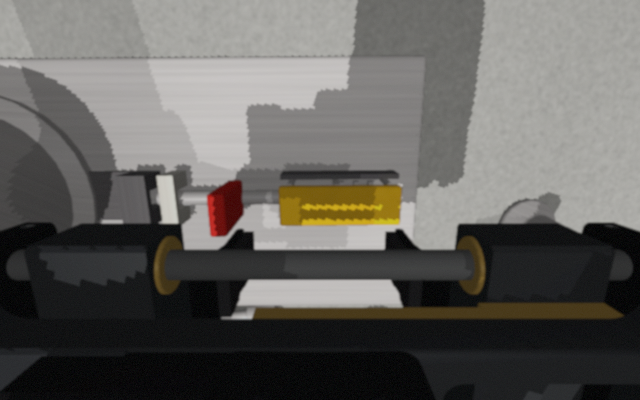

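```bash
python3 -m crank '{"claw":[0.07,0.07,0.07,0.07,0.07],"delta_pos":[[-0.004,-0.005,-0.01],[0,0,-0.01],[0,0,-0.01],[0,0,-0.004],[0,0,0]],"rot":[[-0.006,0.012,-0.004],[0,0,0],[0,0,0],[0,0,0],[0,0,0]]}'
python3 -c "
from h import *
status()"
python3 -m crank '{"claw":[0.07,0.07],"delta_pos":[[0,0,0],[0,0,0]],"rot":[[0,0,0],[0,0,0]]}'
python3 -c "
from h import *
import cv2
s=status()
for n in ('scene','side','wrist'):
  c=bot.camera(n);cv2.imwrite(f'pics/{n}4.png',c['img'])
status()
a=cv2.imread('pics/scene4.png')[155:235,280:380]; cv2.imwrite('pics/sc4.png',cv2.resize(a,None,fx=7,fy=7,interpolation=cv2.INTER_CUBIC))
a=cv2.imread('pics/side4.png')[195:295,320:440]; cv2.imwrite('pics/sd4.png',cv2.resize(a,None,fx=6,fy=6,interpolation=cv2.INTER_CUBIC))
"
```

```text
time: 2.65
ee_pos: [469.1, 149.8, 129.7]
eef_rot: [-0.41, -0.575, 0.576, 0.411]
contact_force: [0.4, 0.5, -0.9]
gripper_width: 70.2
t 2.65 tcp [469.1 149.8 129.7] filler xy [-1.2 25.2] tipz 104.7 w 70.2 F [ 0.4  0.5 -0.9]
 rotvec to align 1 [ 0.0008 -0.0023  0.0019]
 rotvec to align -1 [-3.5000e-03 -1.2000e-03 -3.1397e+00]
time: 2.82
ee_pos: [468.6, 149.4, 128.7]
eef_rot: [-0.41, -0.574, 0.577, 0.412]
contact_force: [0.3, -0.1, -0.3]
gripper_width: 69.8
t 2.82 tcp [468.6 149.4 128.7] filler xy [-1.8 25.1] tipz 103.7 w 69.8 F [ 0.3 -0.1 -0.3]
 rotvec to align 1 [ 0.0018 -0.0041  0.0021]
 rotvec to align -1 [-6.4000e-03 -2.9000e-03 -3.1394e+00]
t 2.97 tcp [468.9 149.6 129.2] filler xy [-1.5 25.2] tipz 104.2 w 70.0 F [-0.2 -0.1 -0.3]
 rotvec to align 1 [ 0.0013 -0.0031  0.0021]
 rotvec to align -1 [-4.9000e-03 -2.0000e-03 -3.1395e+00]
```

View pics/sc4.png

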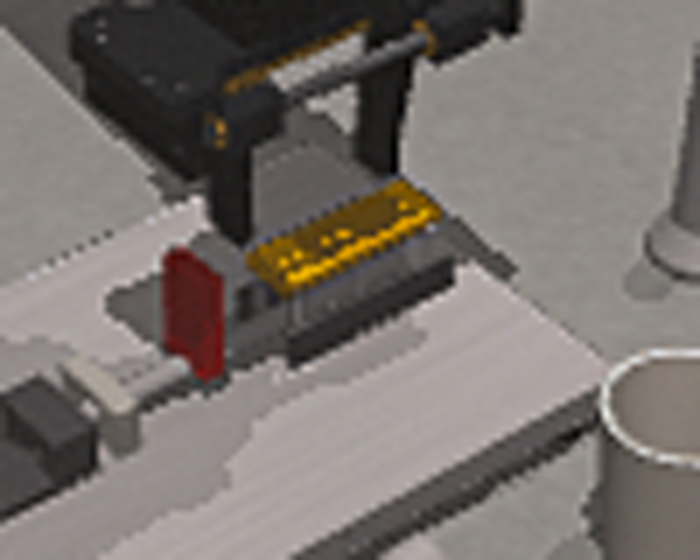

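View pics/sd4.png

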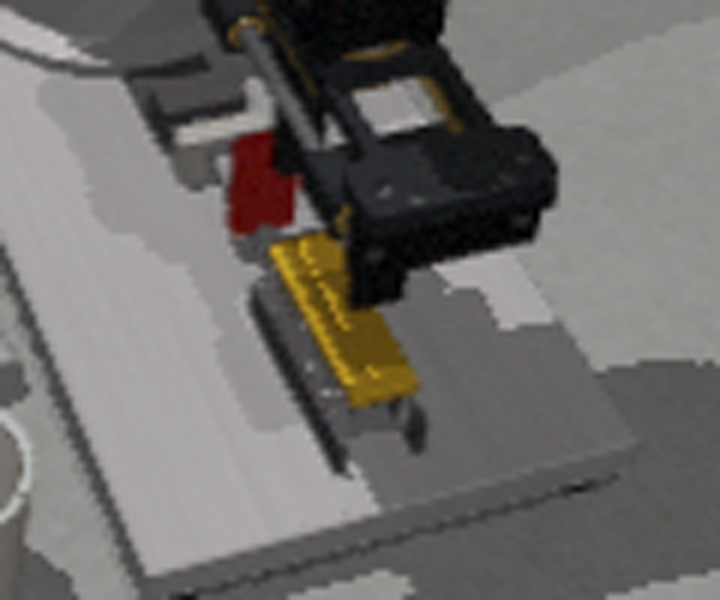

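View pics/wrist4.png

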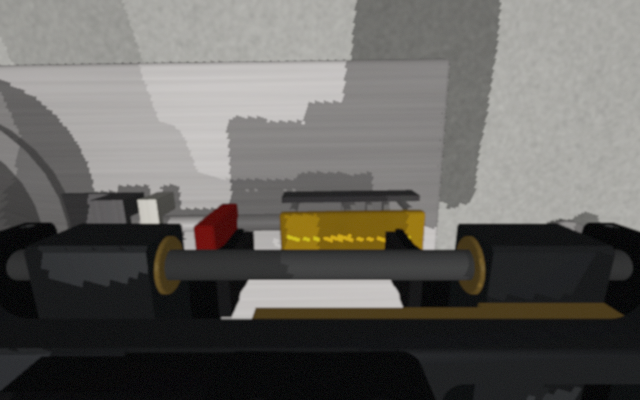

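```bash
python3 -m crank '{"claw":[0.07,0.07,0.07,0.07],"delta_pos":[[0.001,0.001,-0.008],[0,0,-0.007],[0,0,-0.003],[0,0,0]],"rot":[[0,0,0],[0,0,0],[0,0,0],[0,0,0]]}'
python3 -c "
from h import *
status()"
python3 -m crank '{"claw":[0.07],"delta_pos":[[0,0,0]],"rot":[[0,0,0]]}'
python3 -c "
from h import *
import cv2
s=status()
for n in ('scene','side'):
  c=bot.camera(n);cv2.imwrite(f'pics/{n}5.png',c['img'])
a=cv2.imread('pics/scene5.png')[155:235,280:380]; a=cv2.resize(a,None,fx=7,fy=7,interpolation=cv2.INTER_CUBIC)
b=cv2.imread('pics/side5.png')[195:275,320:420]; b=cv2.resize(b,None,fx=7,fy=7,interpolation=cv2.INTER_CUBIC)
cv2.imwrite('pics/sc5.png',a);cv2.imwrite('pics/sd5.png',b)
"
```

```text
time: 3.3
ee_pos: [470.6, 151.1, 110.1]
eef_rot: [-0.41, -0.575, 0.576, 0.411]
contact_force: [0.3, -0.5, -0.9]
gripper_width: 69.8
t 3.3 tcp [470.6 151.1 110.1] filler xy [ 0.6 26.1] tipz 85.1 w 69.8 F [ 0.3 -0.5 -0.9]
 rotvec to align 1 [ 0.0003 -0.0013  0.0018]
 rotvec to align -1 [-2.0000e-03 -4.0000e-04 -3.1398e+00]
time: 3.38
ee_pos: [470.3, 151.0, 109.7]
eef_rot: [-0.41, -0.575, 0.576, 0.411]
contact_force: [0.6, -0.1, 0.9]
gripper_width: 70.0
t 3.38 tcp [470.3 151.  109.7] filler xy [ 0.4 26. ] tipz 84.7 w 70.0 F [ 0.6 -0.1  0.9]
 rotvec to align 1 [ 0.0006 -0.002   0.0018]
 rotvec to align -1 [-3.1000e-03 -1.0000e-03 -3.1398e+00]
```

View pics/sc5.png

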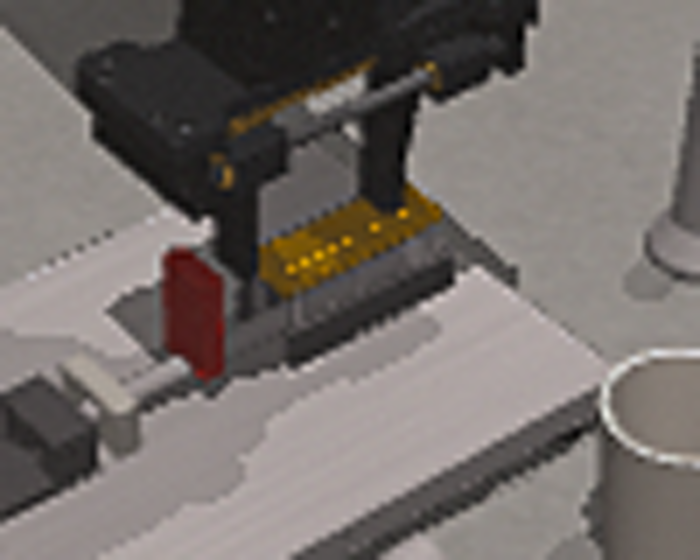

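View pics/sd5.png

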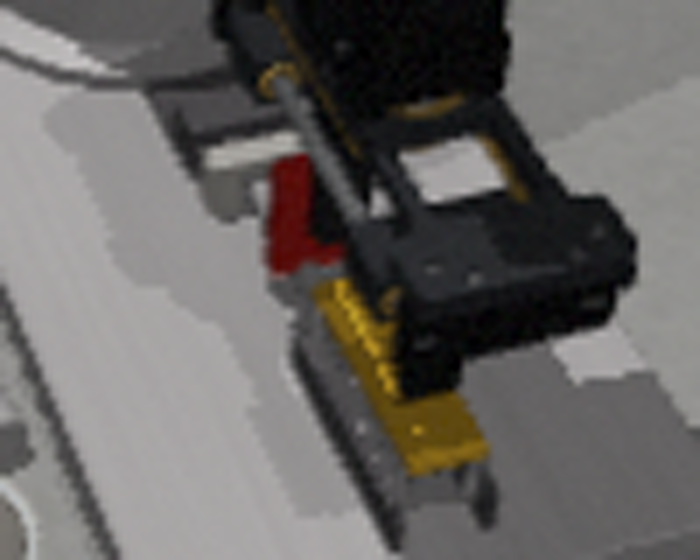

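```bash
python3 -c "
from h import *
s=bot.read_state();a=R.from_quat(s['eef_rot']).as_matrix();p=s['ee_pos']
for n,o in (('scene',(280,155)),('side',(320,195))):
  c=bot.camera(n)
  for side in (-1,1):
   print(n,side,((proj(c,[p+25*a[:,1]+side*w*a[:,0]+z*a[:,2] for w in (35,50) for z in (-9.5,9.5)])-o+.5)*7).round().tolist())
  print(((proj(c,F2W(B,[(-15,0,78),(15,0,78),(15,-33,100),(15,-33,70)]))-o+.5)*7).round().tolist())
"
```

```text
scene -1 [[263.0, 281.0], [237.0, 259.0], [235.0, 294.0], [209.0, 272.0]]
scene 1 [[389.0, 220.0], [363.0, 199.0], [415.0, 208.0], [389.0, 187.0]]
[[245.0, 257.0], [287.0, 291.0], [225.0, 281.0], [226.0, 335.0]]
side -1 [[317.0, 249.0], [365.0, 238.0], [302.0, 221.0], [349.0, 210.0]]
side 1 [[392.0, 387.0], [442.0, 375.0], [409.0, 419.0], [460.0, 406.0]]
[[387.0, 264.0], [312.0, 282.0], [283.0, 179.0], [277.0, 236.0]]
```

```bash
python3 -c "
import cv2
a=cv2.imread('pics/scene5.png')[180:210,297:347]; cv2.imwrite('pics/sc6.png',cv2.resize(a,None,fx=16,fy=16,interpolation=cv2.INTER_NEAREST))"
```

```text
(no output)
```

View pics/sc6.png

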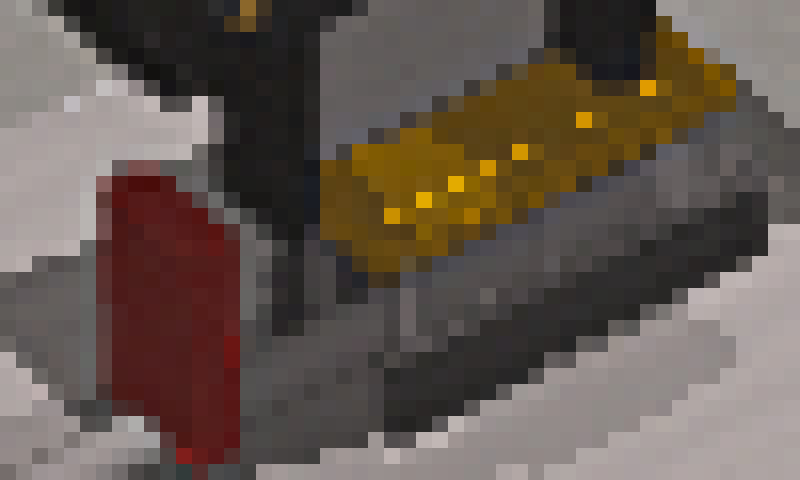

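```bash
python3 -m crank '{"claw":[0.07,0.07,0.07,0.07],"delta_pos":[[0,0,-0.004],[0,0,-0.004],[0,0,-0.003],[0,0,-0.003]],"rot":[[0,0,0],[0,0,0],[0,0,0],[0,0,0]]}'
python3 -c "
from h import *
status()"
```

```text
time: 3.92
ee_pos: [471.4, 151.5, 96.9]
eef_rot: [0.411, 0.576, -0.575, -0.411]
contact_force: [-2.3, -1.8, 8.4]
gripper_width: 69.9
t 3.92 tcp [471.4 151.5  96.9] filler xy [ 1.5 26.2] tipz 71.9 w 69.9 F [-2.3 -1.8  8.4]
 rotvec to align 1 [-0.0013  0.0008  0.0018]
 rotvec to align -1 [ 1.3000e-03  2.0000e-03 -3.1398e+00]
```

```bash
python3 -m crank '{"claw":[0.07,0.07,0.07],"delta_pos":[[0,0,-0.003],[0,0,-0.002],[0,0,-0.001]],"rot":[[0,0,0],[0,0,0],[0,0,0]]}'
python3 -c "
from h import *
status()"
```

```text
time: 4.17
ee_pos: [471.4, 151.6, 91.3]
eef_rot: [0.41, 0.576, -0.575, -0.411]
contact_force: [-3.6, -1.9, 11.7]
gripper_width: 69.8
t 4.17 tcp [471.4 151.6  91.3] filler xy [ 1.6 26.2] tipz 66.3 w 69.8 F [-3.6 -1.9 11.7]
 rotvec to align 1 [-0.0019  0.0005  0.0018]
 rotvec to align -1 [ 8.0000e-04  2.9000e-03 -3.1398e+00]
```

```bash
python3 -m crank '{"claw":[0.07,0.07],"delta_pos":[[0,0,0.002],[-0.001,0,0]],"rot":[[0,0,0],[0,0,0]]}'
python3 -c "
from h import *
status()"
```

```text
time: 4.33
ee_pos: [471.1, 151.5, 94.0]
eef_rot: [0.411, 0.577, -0.574, -0.411]
contact_force: [1.9, -1.9, 9.0]
gripper_width: 69.9
t 4.33 tcp [471.1 151.5  94. ] filler xy [ 1.3 26.2] tipz 69.0 w 69.9 F [ 1.9 -1.9  9. ]
 rotvec to align 1 [-0.0024  0.0016  0.0022]
 rotvec to align -1 [ 2.5000e-03  3.8000e-03 -3.1394e+00]
```

Tip at 69 mm with 9 N: catch ≈ 9 mm down. Slide toward the lug, a few mm at a time.

```bash
python3 -m crank '{"claw":[0.07,0.07,0.07],"delta_pos":[[0.001,-0.004,0],[0.0013,-0.004,0],[0.0013,-0.004,0]],"rot":[[0,0,0],[0,0,0],[0,0,0]]}'
python3 -c "
from h import *
status()"
```

```text
time: 4.58
ee_pos: [475.6, 144.4, 96.2]
eef_rot: [0.409, 0.58, -0.572, -0.411]
contact_force: [-2.2, 4.0, 6.9]
gripper_width: 70.1
t 4.58 tcp [475.6 144.4  96.2] filler xy [ 3.2 18.1] tipz 71.2 w 70.1 F [-2.2  4.   6.9]
 rotvec to align 1 [-0.0097  0.0048 -0.001 ]
 rotvec to align -1 [-0.0075 -0.0152  3.1406]
```

```bash
python3 -m crank '{"claw":[0.07,0.07],"delta_pos":[[-0.002,0,-0.003],[0,-0.002,-0.001]],"rot":[[-0.008,0.004,0],[0,0,0]]}'
python3 -c "
from h import *
status()"
```

```text
time: 4.75
ee_pos: [476.0, 143.9, 94.2]
eef_rot: [0.411, 0.579, -0.573, -0.409]
contact_force: [-3.3, 5.3, 7.6]
gripper_width: 70.1
t 4.75 tcp [476.  143.9  94.2] filler xy [ 3.4 17.4] tipz 69.2 w 70.1 F [-3.3  5.3  7.6]
 rotvec to align 1 [-0.0052  0.0062 -0.0008]
 rotvec to align -1 [-0.0097 -0.0082  3.1408]
```

```bash
python3 -m crank '{"claw":[0.07,0.07,0.07],"delta_pos":[[0,-0.005,-0.0015],[0,-0.005,-0.001],[0,-0.005,-0.001]],"rot":[[-0.005,0.005,0],[0,0,0],[0,0,0]]}'
python3 -c "
from h import *
status()"
```

```text
time: 5.0
ee_pos: [478.2, 136.6, 93.8]
eef_rot: [0.409, 0.582, -0.572, -0.409]
contact_force: [-1.6, 8.6, 10.3]
gripper_width: 69.8
t 5.0 tcp [478.2 136.6  93.8] filler xy [3.1 9.9] tipz 68.8 w 69.8 F [-1.6  8.6 10.3]
 rotvec to align 1 [-0.0113  0.0077 -0.0055]
 rotvec to align -1 [-0.0121 -0.0177  3.136 ]
```

```bash
python3 -m crank '{"claw":[0.07,0.07,0.07],"delta_pos":[[-0.001,-0.006,-0.001],[0.0005,-0.006,-0.001],[0.0005,-0.006,-0.001]],"rot":[[-0.01,0.007,-0.005],[-0.003,0,0],[-0.003,0,0]]}'
python3 -c "
from h import *
status()"
```

```text
time: 5.25
ee_pos: [480.4, 127.4, 94.1]
eef_rot: [0.409, 0.581, -0.573, -0.408]
contact_force: [-2.6, 8.2, 8.9]
gripper_width: 69.9
t 5.25 tcp [480.4 127.4  94.1] filler xy [2.2 0.4] tipz 69.1 w 69.9 F [-2.6  8.2  8.9]
 rotvec to align 1 [-0.0076  0.0078 -0.0062]
 rotvec to align -1 [-0.0122 -0.012   3.1353]
```

```bash
python3 -m crank '{"claw":[0.07,0.07,0.07],"delta_pos":[[0,-0.006,-0.001],[0.0005,-0.006,-0.001],[0.0005,-0.006,-0.001]],"rot":[[-0.008,0.007,-0.005],[-0.003,0,0],[-0.003,0,0]]}'
python3 -c "
from h import *
import cv2
status()
cv2.imwrite('pics/w7.png',bot.camera('wrist')['img'])
b=bot.camera('side')['img'][175:275,300:420];cv2.imwrite('pics/sd7.png',cv2.resize(b,None,fx=6,fy=6,interpolation=cv2.INTER_CUBIC))
status()"
```

```text
time: 5.5
ee_pos: [483.3, 118.3, 94.2]
eef_rot: [0.409, 0.581, -0.574, -0.407]
contact_force: [-3.1, 9.2, 9.4]
gripper_width: 70.2
t 5.5 tcp [483.3 118.3  94.2] filler xy [ 1.9 -9.1] tipz 69.2 w 70.2 F [-3.1  9.2  9.4]
 rotvec to align 1 [-0.0058  0.0069 -0.0073]
 rotvec to align -1 [-0.0108 -0.009   3.1342]
t 5.6 tcp [483.5 117.6  94.2] filler xy [ 1.9 -9.8] tipz 69.2 w 69.8 F [-1.3  6.6  8.7]
 rotvec to align 1 [-0.0053  0.0072 -0.0066]
 rotvec to align -1 [-0.0113 -0.0082  3.1349]
```

View pics/sd7.png

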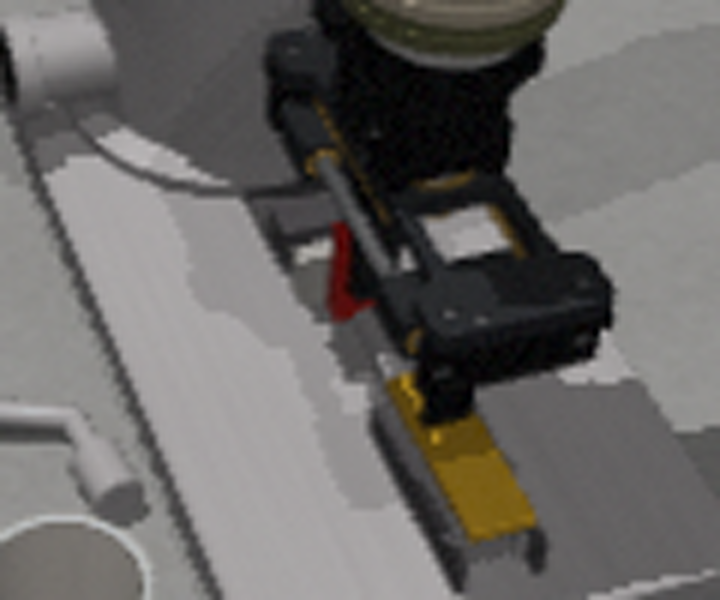

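```bash
python3 -m crank '{"claw":[0.07,0.07],"delta_pos":[[0.0005,-0.006,-0.001],[0.0005,-0.006,-0.001]],"rot":[[-0.006,0.007,-0.006],[-0.003,0,0]]}'
python3 -c "
from h import *
status()"
python3 -m crank '{"claw":[0.07],"delta_pos":[[0.0005,-0.005,-0.001]],"rot":[[-0.003,0,0]]}'
python3 -c "
from h import *
status()"
```

```text
time: 5.77
ee_pos: [485.7, 112.0, 94.2]
eef_rot: [0.409, 0.579, -0.575, -0.408]
contact_force: [-3.2, 9.2, 10.0]
gripper_width: 70.0
t 5.77 tcp [485.7 112.   94.2] filler xy [  2.1 -15.8] tipz 69.2 w 70.0 F [-3.2  9.2 10. ]
 rotvec to align 1 [-0.0043  0.004  -0.0051]
 rotvec to align -1 [-0.0063 -0.0068  3.1365]
time: 5.85
ee_pos: [486.5, 109.8, 94.1]
eef_rot: [0.409, 0.58, -0.575, -0.408]
contact_force: [-5.1, 8.1, 11.6]
gripper_width: 69.8
t 5.85 tcp [486.5 109.8  94.1] filler xy [  2.2 -18.2] tipz 69.1 w 69.8 F [-5.1  8.1 11.6]
 rotvec to align 1 [-0.0051  0.0053 -0.0069]
 rotvec to align -1 [-0.0083 -0.008   3.1347]
```

```bash
python3 -m crank '{"claw":[0.07],"delta_pos":[[0.0005,-0.005,-0.001]],"rot":[[-0.005,0.004,-0.005]]}'
python3 -c "
from h import *
status()"
python3 -m crank '{"claw":[0.07],"delta_pos":[[0.0005,-0.005,-0.001]],"rot":[[-0.004,0,0]]}'
python3 -c "
from h import *
status()"
```

```text
time: 5.93
ee_pos: [487.3, 107.7, 94.1]
eef_rot: [0.409, 0.578, -0.575, -0.409]
contact_force: [-4.7, 8.5, 10.9]
gripper_width: 70.2
t 5.93 tcp [487.3 107.7  94.1] filler xy [  2.2 -20.5] tipz 69.1 w 70.2 F [-4.7  8.5 10.9]
 rotvec to align 1 [-0.004   0.0026 -0.004 ]
 rotvec to align -1 [-0.0041 -0.0062  3.1375]
time: 6.02
ee_pos: [488.1, 105.6, 94.0]
eef_rot: [0.409, 0.579, -0.575, -0.408]
contact_force: [-4.6, 9.8, 10.6]
gripper_width: 70.1
t 6.02 tcp [488.1 105.6  94. ] filler xy [  2.3 -22.7] tipz 69.0 w 70.1 F [-4.6  9.8 10.6]
 rotvec to align 1 [-0.0037  0.0035 -0.0056]
 rotvec to align -1 [-0.0055 -0.0059  3.1359]
```

```bash
python3 -m crank '{"claw":[0.07],"delta_pos":[[0.0,-0.006,-0.001]],"rot":[[-0.004,0.003,-0.005]]}'
python3 -c "
from h import *
status()"
python3 -m crank '{"claw":[0.07],"delta_pos":[[0.0,-0.006,-0.001]],"rot":[[-0.004,0,0]]}'
python3 -c "
from h import *
import cv2
status()
b=bot.camera('side')['img'][175:275,300:420];cv2.imwrite('pics/sd8.png',cv2.resize(b,None,fx=6,fy=6,interpolation=cv2.INTER_CUBIC))
b=bot.camera('scene')['img'][155:235,270:370];cv2.imwrite('pics/sc8.png',cv2.resize(b,None,fx=7,fy=7,interpolation=cv2.INTER_CUBIC))
status()"
```

```text
time: 6.1
ee_pos: [488.4, 104.2, 94.1]
eef_rot: [0.409, 0.579, -0.575, -0.41]
contact_force: [-4.9, 25.3, 9.8]
gripper_width: 70.1
t 6.1 tcp [488.4 104.2  94.1] filler xy [  2.1 -24.1] tipz 69.1 w 70.1 F [-4.9 25.3  9.8]
 rotvec to align 1 [-0.0057  0.0021 -0.0038]
 rotvec to align -1 [-0.0032 -0.0089  3.1378]
time: 6.18
ee_pos: [488.4, 104.1, 94.3]
eef_rot: [0.407, 0.581, -0.574, -0.409]
contact_force: [-6.6, 24.6, 9.8]
gripper_width: 69.9
t 6.18 tcp [488.4 104.1  94.3] filler xy [  2.1 -24.2] tipz 69.3 w 69.9 F [-6.6 24.6  9.8]
 rotvec to align 1 [-0.009   0.0031 -0.0077]
 rotvec to align -1 [-0.0049 -0.0141  3.1338]
t 6.28 tcp [488.4 104.2  94.3] filler xy [  2.1 -24.1] tipz 69.3 w 69.8 F [-6.  19.8 10. ]
 rotvec to align 1 [-0.009   0.0034 -0.0081]
 rotvec to align -1 [-0.0053 -0.0142  3.1335]
```

View pics/sc8.png

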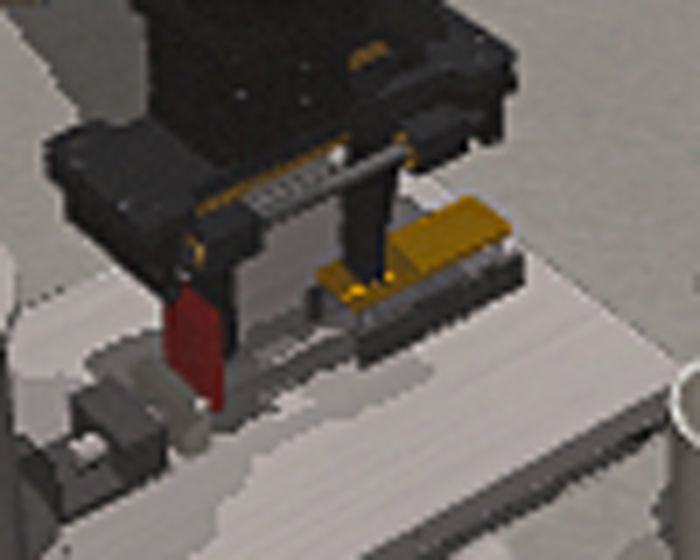

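View pics/sd8.png

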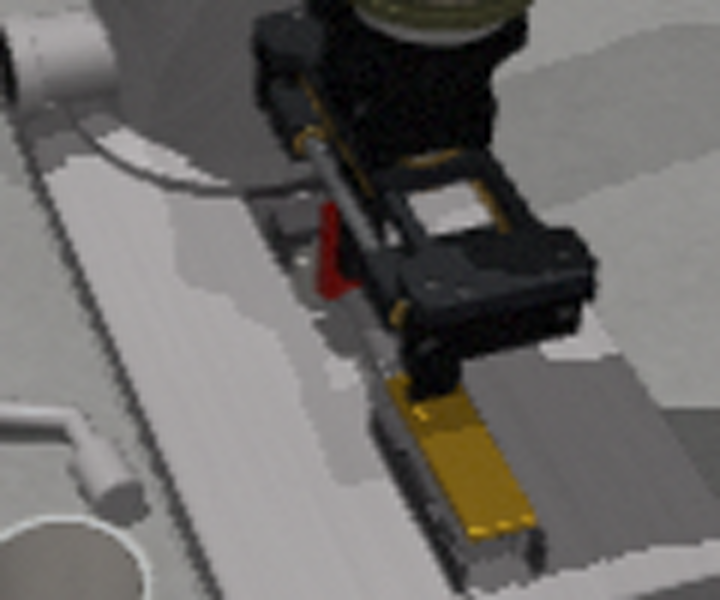

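```bash
python3 -m crank '{"claw":[0.07,0.07,0.07,0.07,0.07,0.07],"delta_pos":[[-0.001,0.003,-0.001],[0,0.001,0.006],[0,0,0.01],[0,0,0.02],[0,0,0.02],[0,0,0.02]],"rot":[[-0.006,0,0],[0,0,0],[0,0,0],[0,0,0],[0,0,0],[0,0,0]]}'
python3 -c "
from h import *
status()"
python3 -m crank '{"claw":[0.07,0.07,0.07,0.07,0.07,0.07,0.07,0.07],"delta_pos":[[-0.02,0,0.02],[-0.03,0.02,0.03],[-0.03,0.03,0.03],[-0.03,0.03,0.02],[-0.03,0.03,0],[0,0,0],[0,0,0],[0,0,0]],"rot":[[0,0,0],[0,0,0],[0,0,0],[0,0,0],[0,0,0],[0,0,0],[0,0,0],[0,0,0]]}'
python3 -c "
from h import *
import cv2
s=status();print(abs(s['dq']).max())
b=bot.camera('side')['img'];cv2.imwrite('pics/side9.png',b);b=b[175:275,300:420];cv2.imwrite('pics/sd9.png',cv2.resize(b,None,fx=6,fy=6,interpolation=cv2.INTER_CUBIC))
b=bot.camera('scene')['img'];cv2.imwrite('pics/scene9.png',b);b=b[155:235,270:370];cv2.imwrite('pics/sc9.png',cv2.resize(b,None,fx=7,fy=7,interpolation=cv2.INTER_CUBIC))
for n,o,k in (('scene',(270,155),7),('side',(300,175),6)):
  c=bot.camera(n)
  for z in (78,66): print(n,z,((proj(c,F2W(B,[(-15,0,z),(15,0,z),(15,90,z),(-15,90,z)]))-o+.5)*k).round().tolist())
  for q in (36,40): print('bolt',q,((proj(c,F2W(B,[(-15,-30-q,100),(15,-30-q,100)]))-o+.5)*k).round().tolist())
"
```

```text
time: 6.78
ee_pos: [485.6, 109.0, 169.4]
eef_rot: [0.407, 0.578, -0.578, -0.408]
contact_force: [0.3, 0.7, -0.7]
gripper_width: 70.1
t 6.78 tcp [485.6 109.  169.4] filler xy [  1.  -18.7] tipz 144.4 w 70.1 F [ 0.3  0.7 -0.7]
 rotvec to align 1 [-0.0011 -0.001  -0.0105]
 rotvec to align -1 [ 1.6000e-03 -1.7000e-03  3.1311e+00]
time: 7.45
ee_pos: [352.8, 210.6, 269.0]
eef_rot: [0.41, 0.581, -0.574, -0.407]
contact_force: [-0.7, -0.5, -0.3]
gripper_width: 70.1
t 7.45 tcp [352.8 210.6 269. ] filler xy [-91.2 120.7] tipz 244.0 w 70.1 F [-0.7 -0.5 -0.3]
 rotvec to align 1 [-0.0055  0.0083 -0.0065]
 rotvec to align -1 [-0.013  -0.0086  3.135 ]
0.012053706842278456
scene 78 [[315.0, 257.0], [357.0, 291.0], [516.0, 214.0], [474.0, 182.0]]
scene 66 [[316.0, 278.0], [357.0, 313.0], [515.0, 235.0], [473.0, 203.0]]
bolt 36 [[190.0, 276.0], [231.0, 312.0]]
bolt 40 [[182.0, 279.0], [223.0, 316.0]]
side 78 [[452.0, 347.0], [387.0, 362.0], [471.0, 519.0], [540.0, 502.0]]
side 66 [[449.0, 366.0], [385.0, 381.0], [468.0, 538.0], [537.0, 521.0]]
bolt 36 [[398.0, 210.0], [335.0, 223.0]]
bolt 40 [[395.0, 204.0], [332.0, 217.0]]
```

View pics/sc9.png

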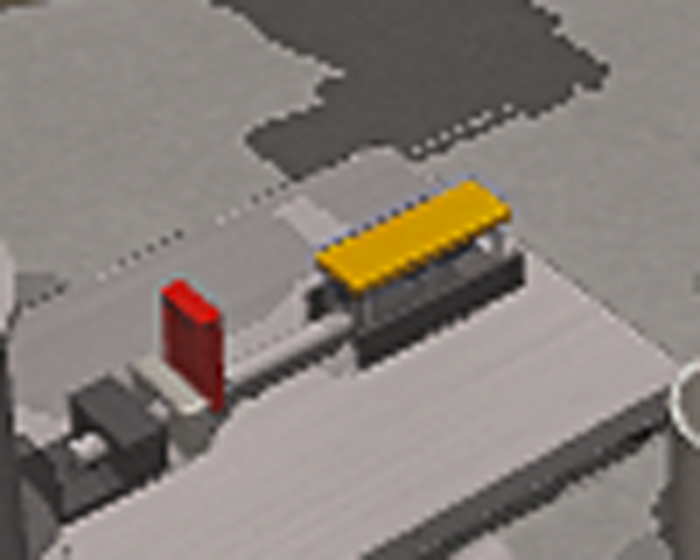

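View pics/sd9.png

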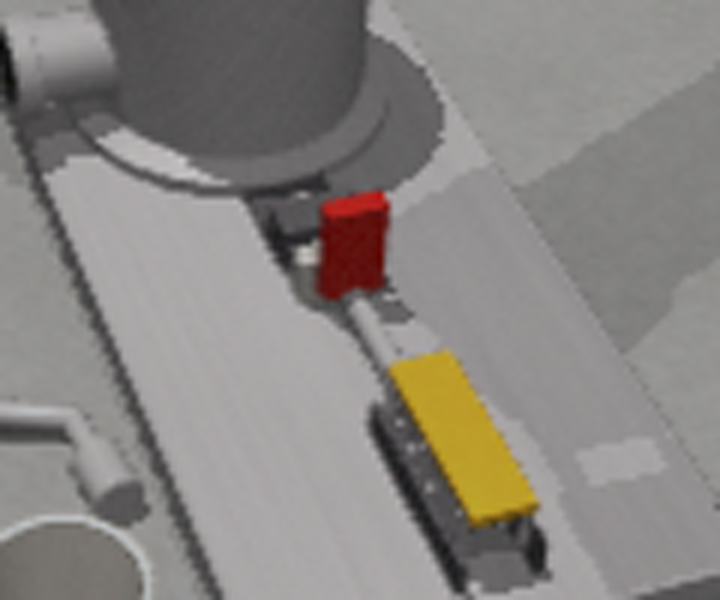

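View pics/scene9.png

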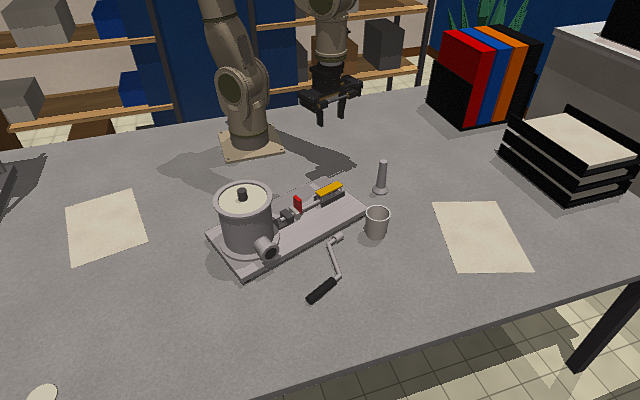

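The catch bar's corners match the model at 78 mm (scene crop about (317,258) and (512,213)), so it is fully up. The lug's top edge (scene crop about (222,318)) matches a bolt travel of 40 mm, close against the guide eye. The nozzle, cup and crank have not moved.

```bash
python3 -m crank '{"claw":[0.07,0.07],"delta_pos":[[0,0,0],[0,0,0]],"rot":[[0,0,0],[0,0,0]]}'; python3 -c "
from cell import bot
print(bot.job_done())"
```

```text
time: 7.82
ee_pos: [354.5, 208.2, 267.7]
eef_rot: [0.411, 0.578, -0.574, -0.409]
contact_force: [-0.4, -0.5, 1.2]
gripper_width: 70.2
the job is handed in; nothing more can be done
None
```

The bolt is home and the catch has sprung up to lock it; I handed the job in at 7.8 s. No verdict was reported.

**What I did:** I set the fingers 70 mm apart along the bolt's line, with one on the catch bar and the other in the gap before the lug. I pressed the bar about 9 mm down and slid the hand towards the cylinder until the bolt met its stop, where the push rose from about 9 N to 25 N. Then I backed off slightly, lifted straight up and moved the arm clear.

**Last checks:**
- **Catch:** in both the scene and side pictures the bar's top matches 78 mm, fully up.
- **Bolt:** the lug matches a travel of about 40 mm, right at the guide eye, and the bolt's tip shows beyond the keeper.
- **Bystanders:** the nozzle, cup and crank look unmoved in the scene picture.
- **Robot:** it touches nothing, with contact-force readings of about 1 N, which is noise level.

**What disagreed:**
- The stop came about 4 mm beyond the hand position I had calculated. That is near the calibration's accuracy, and both the force rise and the pictures confirm the bolt is home.
- The bar let up about 2 mm during the first slide. It stayed about 7 mm down, and I pressed it back before going on.

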